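# Shut the brood box and aim the swivel mirror

### The job

Swing the brood box's white flap fully shut by the knob on top of it, lifting it a little over the catch on the sill so that its tab drops down behind the rim, and let go of it. Then take the swivel mirror by the grip on top and turn it until the bench camera sees the flap's bullseye mark reflected in the middle of its picture. Finish still holding the mirror steady at that angle, for it springs back when let go, and do not disturb the other things on the bench.

Things in the scene. Friction and masses are not known exactly. Their poses are not given: they have to be found in the camera images.
- station: Viewing station, fixed: an aluminium rail (270 mm long, 44 mm wide) with a small grey camera at one end and a swivel mirror at the other. Origin on the bench right below the mirror's vertical pivot; x runs along the rail from the camera to the mirror. The camera looks level along +x straight at the pivot, 67 mm above the bench; the camera's top is 88 mm high
- lens (a point): Centre of the front of the camera's lens, 67 mm above the bench, 120 mm from the mirror's pivot
- mirror_face (a point): Centre of the mirror glass (71 mm wide, 60 mm high, in a black frame), on the pivot axis, 67 mm above the bench. Its -x axis is the direction the glass faces, its z is up; the frame's top is 101 mm high
- mirror_grip (a point): Centre of the black ribbed grip on top of the mirror, on the pivot axis, 128 mm above the bench: an upright bar 12 mm thick (along the mirror's x), 36 mm long (along the mirror's y, in the plane of the glass), from 108 to 142 mm above the bench. Turns with the mirror; axes as mirror_face
- mirror (a joint): Mirror's turn about its vertical pivot, 0 to 1.3 rad. 0 = parked against its stop, facing the camera squarely; grows as the mirror turns clockwise seen from above. A spring draws it back to 0: 0.03 N m at 0, 0.06 N m more per rad
- sight (a point): Imaginary, nothing solid: at the centre of the mirror glass, its x axis points where the camera's line of sight goes after the mirror has reflected it (level, turning twice as far as the mirror; at mirror 0 straight back to the lens). What lies on this x axis stands in the middle of the camera's picture
- brood_box: Brood box, fixed: white box with a clear roof on a grey floor plate; walls 120 mm deep (x) and 156 mm wide (y), roof 112 mm high. Origin on the bench under its middle; its front with the flap faces its -x, 62 mm from the origin, towards the mirror. The floor plate reaches 43 mm forward of the flap as a sill, 10 mm high
- flap (a joint): Flap's swing about its vertical hinge pin, 0 = shut, up to 1.5 rad; grows as its free edge swings outward (clockwise seen from above). The hinge is a little stiff: the flap stays where it is left
- flap_lift (a joint): Flap's rise on its hinge pin, 0 to 0.014 m; falls back to 0 by its weight (1.6 N). In the last 0.3 rad of closing, the smooth tab under its free end climbs a gentle ramp on the sill (a firm grip on the knob stops this: lift it along, 6 mm or more), passes the rim and drops behind it in the last 0.03 rad. With the tab dropped the flap moves 0.02 rad at most
- flap_hinge (a point): On the hinge pin's vertical axis, at the upright edge of the flap, 68 mm above the bench
- flap_knob (a point): Centre of the part to grip of the black upright knob that stands on the flap's upper edge near its free end: round, 16 mm diameter, 128 to 153 mm above the bench (flap down), with this point at 141 mm; 128 mm from the hinge axis. The flap's upper edge and the box's roof are 112 mm high, the bracket under the knob 120 mm; the flap is 5 mm thick
- mark (a point): Centre of the bullseye mark (orange, white and black rings, 50 mm diameter) on the flap's outer face, 67 mm above the bench with the flap down, 74.5 mm from the hinge axis; its -x axis points out of the flap's face
- vial_5: Bystander: small white vial, 28 mm diameter, 62 mm high; origin under its middle
- forceps: Bystander: metal forceps lying on the bench, 132 mm long; origin under its middle
- marker_2: Bystander: marker pen with a blue cap, 132 mm long; origin under its middle
- timer: Bystander: small timer, 52 x 66 x 17 mm; origin under its middle
- glass_dish: Bystander: glass dish, 93 mm diameter, 46 mm high; origin under its middle
- lab_tape: Bystander: roll of tape lying flat, 100 mm diameter, 25 mm high; origin under its middle
- beaker: Bystander: small beaker, 71 mm diameter, 78 mm high; origin under its middle

How it is judged:
On the way, in this order (a step that is already met when the one before it is completed fails the run):
1. the flap is shut with its tab dropped behind the rim, and let go (value of joint flap below 0.04 rad and value of joint flap_lift below 0.003 m and contact force between each of the arm, the fingers and flap below 0.1 N), for 0.2 s.
2. the camera's line of sight, turned by the mirror, falls on the middle of the mark while the fingers hold the mirror (y of mark in the frame of sight between -0.018 and 0.018 m and x of mark in the frame of sight above 0.05 m and contact force between the fingers and mirror above 1 N), for 0.3 s.
At the end, for the whole second after the job is handed in: The flap is shut (within 0.04 rad) and down on its pin (within 3 mm) behind the rim; the camera's line of sight, reflected by the mirror, passes within 18 mm of the centre of the mark; the mirror stands still and is held by the fingers (more than 1 N) (all of step 2 and value of joint flap below 0.04 rad and value of joint flap_lift below 0.003 m and velocity of joint mirror between -0.05 and 0.05 rad/s); the arm keeps its last pose, push and grip.
It fails at once if a bystander is pushed more than 30 mm from its place (distance of any of vial_5, forceps, marker_2, timer, glass_dish, lab_tape, beaker from where it was at the start of the episode above 0.03 m).
It also fails if it takes over 51 s, if anything falls off the work surface, if the arm or the gripper's body presses on something with over 40 N, if the wrist force passes 120 N, or if a joint passes its speed limit or range.

### The arm

A 7-joint arm with a two-finger parallel gripper is mounted at the origin on a cart in front of the work surface, level with it; the furniture and walls round the work are solid. World frame = base frame: x ahead of the robot, y to its left, z up, the work surface at z = 0. Lengths are in m, angles in rad, forces in N, time in s.
With the tool pointing down it reaches from about 0.4 to 0.85 m from the base axis. Payload 10.4 kg.
Tool frame: the origin (TCP) lies midway between the tips of the shut fingers; the grasp point (between the pads) lies 19 mm behind it; x points along the fingers, y is the direction in which the jaws open and shut, and the axes are right-handed (so a half turn about x gives the same grasp; the last joint's range is limited). The gripper opens to 87 mm and grips with 3 to 60 N. Pads are 19 mm wide; open, the fingers measure 117 mm over their backs; the gripper's body (75 mm by 190 mm) begins 51 mm behind the grasp point.
Start: joints at [-1.329, 0.332, -0.065, 1.46, 0.022, 1.35, -0.088], TCP at [0.164, 0.603, 0.223] pointing down, gripper open.
Joint ranges: [-2.6, 2.6], [-0.5, 2.12], [-1.47, 1.34], [0.16, 2.42], [-1.27, 4.41], [0.06, 2.06], [-2.6, 2.6]. Speed limits (rad/s): [2.22, 2.22, 2.79, 2.79, 3.14, 3.14, 3.14].

### API

Orientations are given as a unit quaternion [x, y, z, w].
In Python, from bench import * gives the robot as it stands.
- The arm moves only by the shell command python3 -m inch 'ROWS' [FORCE]. ROWS is JSON, a list that holds one entry, the list of rows, each a list of 7 numbers: the shift along the world's x, y, z each as a share of 120 mm, from -1 to 1, then the turn, a rotation vector about the world's x, y, z each as a share of 2 pi rad, from -1 to 1, then the closure, from 0 (fully open) to 1 (shut). A call has 1 to 10 rows; each row is the pose to reach, as a shift and turn from the pose commanded when the call began, turning the shorter way round; what a row does not reach only later rows make up. A row lasts 1/10 s, in which the tool goes at most 50 mm and 8.59 degrees, less where a joint would pass 70% of its speed; a pose out of reach is approached as far as the arm can. A call with a number of a shift or a turn outside -1 to 1 is refused whole. A call with a gripper value outside its range is refused whole. The fingers move at their own pace and stop on an object; FORCE is the grip in N (left out, the last holds). Time passes only in rows, so rows that repeat a pose let the fingers close. It gives the time, the measured TCP pose, the force and the opening at its end, in the units of the state.
- read_state(): the state, without advancing time (a new reading comes with each control period).
- camera(name): name is "scene" or "side" or "wrist"; returns the picture (420x560x3 uint8, red, green, blue); there is no depth.
- get_calibration(name): a dict with "fx", "fy", "cx", "cy" (pixels), "xyz" and "attitude" of the camera in the world. Camera axes: x right, y up, looking along -z (the intrinsics and any distortion apply to the point x, -y, -z); pixel columns grow to the right and rows downward; lengths in m; the calibration is good to about 2 mm. A picture is of the moment at which its call begins: read the wrist's pose just before it. get_calibration takes no time and is no camera call; for the wrist camera it gives the pose at the moment of the call.
- close_job(): hands the job in, once; it reports no verdict.
The state is a dict: "time": time; "joint_positions": joint angles; "joint_vel": joint speeds; "joint_torque": joint torques, N m; "ee_pos": TCP position; "eef_rot": TCP orientation; "ft_force": force on the tool from outside, world axes, zero at the start; "torque": the same for the moment, N m; "width": finger opening in m.
Only numpy, scipy, OpenCV 4.12 (cv2) and the standard library are available. Lean on these libraries where they do the work, as an engineer would, in place of code of your own. Each camera call takes 0.05 s, during which the arm holds its last target.

## Working session

There is one attempt and no reset: what is moved stays moved. The work goes in short steps, Python scripts to look and compute and a shell command to move; the robot and the scene stay as the last step left them, time stands still between calls to the robot, and variables do not carry over. Pictures are saved under pics/ and viewed, and the job is handed in when it is done.

```bash
mkdir -p pics; ls; python3 - <<'E'
from bench import *
import cv2
print(read_state())
for n in ["scene","side","wrist"]:
    print(n,get_calibration(n))
    cv2.imwrite(f"pics/{n}0.png",camera(n)[:,:,::-1])
E
```

```text
pics
{'time': 0.0, 'joint_positions': array([-1.32860275,  0.33291897, -0.06472444,  1.46094195,  0.02159252,
        1.34983726, -0.08850223]), 'joint_vel': array([-6.29443905e-04, -7.67990461e-05,  1.22779320e-03,  1.67405649e-03,
        2.73871490e-04, -8.98945219e-04, -3.29970228e-04]), 'joint_torque': array([ 6.19342482e-04, -6.23268914e+01,  2.48723407e-02, -3.89889443e+01,
       -6.13184203e-02,  4.00014070e-02,  1.73604603e-04]), 'ee_pos': array([0.16345952, 0.60286367, 0.22172426]), 'eef_rot': array([ 0.09283512,  0.70096957, -0.09382744,  0.70087068]), 'ft_force': array([-0.27588981,  0.33397969,  0.08375918]), 'torque': array([ 0.00022497, -0.03179816, -0.00068856]), 'width': 0.08732229147271432}
scene {'fx': 409.0357627846152, 'fy': 409.0357627846152, 'cx': 284.5579346919858, 'cy': 208.08489254244475, 'xyz': array([ 0.01324437, -1.09369523,  0.67026002]), 'attitude': array([ 0.49210422, -0.14546312, -0.22745545,  0.82760977])}
side {'fx': 393.6573576864106, 'fy': 393.6573576864106, 'cx': 274.4193017281361, 'cy': 212.85786329322428, 'xyz': array([0.34335737, 0.65695115, 0.50773823]), 'attitude': array([-0.06763957,  0.54596522,  0.8257858 , -0.12419613])}
wrist {'fx': 308.11235815361687, 'fy': 308.11235815361687, 'cx': 280.46337721339415, 'cy': 212.09955710348436, 'xyz': array([0.09184295, 0.62239893, 0.38356138]), 'attitude': array([-0.1095128 , -0.08284533,  0.60192379,  0.78665834])}
```

View pics/scene0.png

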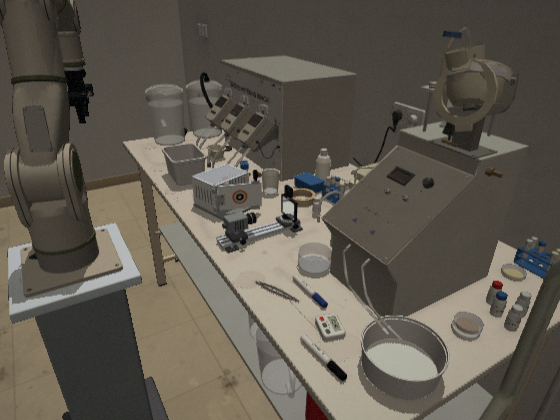

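View pics/side0.png

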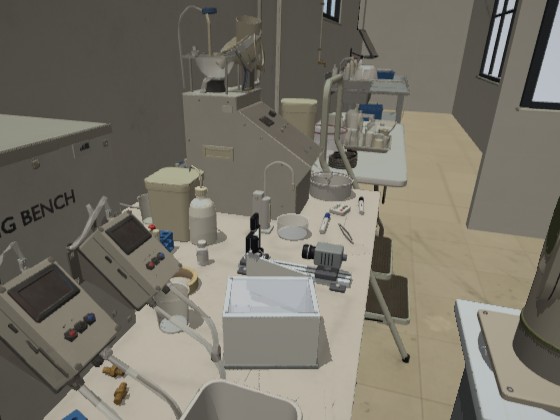

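View pics/wrist0.png

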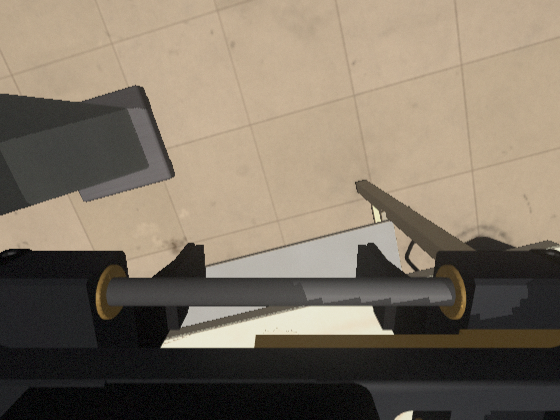

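View zooms.

```bash
cat > h.py <<'E'
from bench import *
import numpy as np, cv2
from scipy.spatial.transform import Rotation as R
def ray(c,u,v):
    d=np.array([(u-c['cx'])/c['fx'],-(v-c['cy'])/c['fy'],-1.0])
    return np.array(c['xyz']),R.from_quat(c['attitude']).apply(d)
def atz(c,u,v,z):
    o,d=ray(c,u,v); return o+d*(z-o[2])/d[2]
def proj(c,p):
    q=R.from_quat(c['attitude']).inv().apply(np.atleast_2d(p)-np.array(c['xyz']))
    return np.c_[c['cx']+c['fx']*q[:,0]/-q[:,2], c['cy']-c['fy']*q[:,1]/-q[:,2]]
def crop(img,x0,y0,x1,y1,s,name):
    a=cv2.resize(img[y0:y1,x0:x1,::-1],None,fx=s,fy=s,interpolation=cv2.INTER_CUBIC); cv2.imwrite(name,a)
E
python3 - <<'E'
from h import *
a=cv2.imread('pics/scene0.png')[:,:,::-1]; crop(a,180,150,340,270,5,'pics/s1.png')
a=cv2.imread('pics/side0.png')[:,:,::-1]; crop(a,200,190,380,370,3.3,'pics/d1.png')
E
```

```text
(no output)
```

View pics/s1.png

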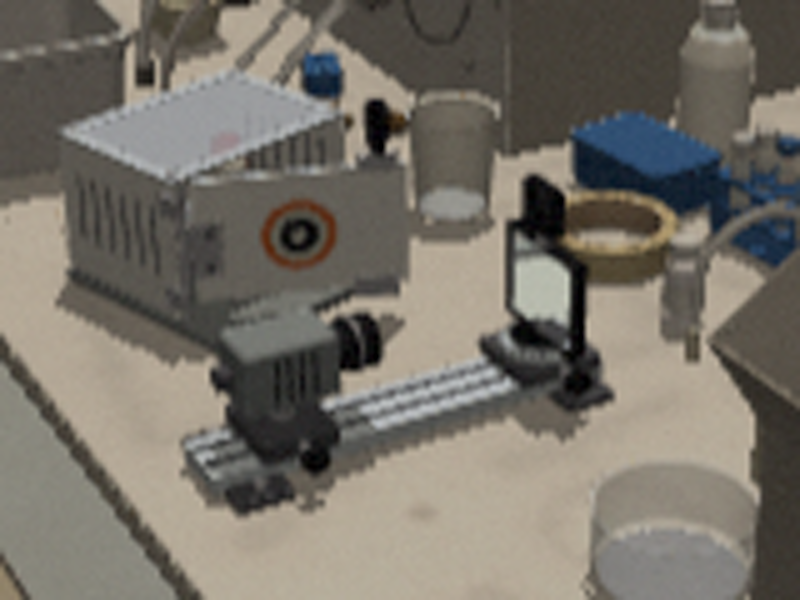

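View pics/d1.png

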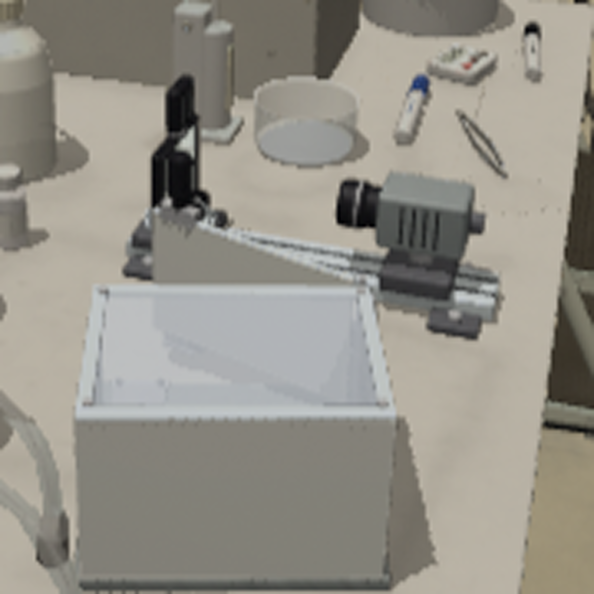

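```bash
python3 - <<'E'
from h import *
s=get_calibration('scene'); d=get_calibration('side')
np.set_printoptions(precision=4,suppress=True)
S=lambda u,v,z:atz(s,180+u/5,150+v/5,z)
D=lambda u,v,z:atz(d,200+u/3.3,190+v/3.3,z)
print('box scene',[S(*p,.112)[:2] for p in [(62,130),(235,72),(342,112),(175,178)]])
print('box side',[D(*p,.112)[:2] for p in [(95,288),(370,285),(78,415),(395,415)]])
print('grip top',S(541,180,.142)[:2],D(182,78,.142)[:2])
print('knob top',S(377,101,.153)[:2],D(178,152,.153)[:2])
print('flap hinge top',S(185,185,.112)[:2],'free',S(405,165,.112)[:2], D(370,285,.112),D(158,210,.112))
print('mark',S(298,234,.067))
print('rail cam end',S(190,450,.02),S(215,485,.02),D(500,270,.02),D(495,310,.02))
print('camera top',S(275,335,.088), D(425,185,.088))
print('lens',S(375,340,.067),D(340,203,.067))
print('mirror frame top',S(515,222,.101),S(580,268,.101),D(192,122,.101),D(158,150,.101))
print('bystanders: dish',S(675,470,.046),'tape',S(612,225,.025),'beaker',S(454,105,.078),'vial',S(688,225,.062))
E
```

```text
box scene [array([0.4106, 0.1345]), array([0.5535, 0.1723]), array([0.5876, 0.0709]), array([0.4467, 0.0278])]
box side [array([0.5869, 0.0851]), array([0.4416, 0.0336]), array([0.5523, 0.1908]), array([0.4076, 0.1438])]
grip top [ 0.615 -0.143] [ 0.6138 -0.1436]
knob top [ 0.5731 -0.0097] [ 0.5716 -0.0117]
flap hinge top [0.4482 0.015 ] free [ 0.584  -0.0264] [0.4416 0.0336 0.112 ] [ 0.5837 -0.0093  0.112 ]
mark [ 0.5179 -0.0008  0.067 ]
rail cam end [ 0.3802 -0.138   0.02  ] [ 0.3779 -0.1789  0.02  ] [ 0.38 -0.16  0.02] [ 0.3778 -0.1073  0.02  ]
camera top [ 0.4324 -0.1491  0.088 ] [ 0.4362 -0.1416  0.088 ]
lens [ 0.4965 -0.1498  0.067 ] [ 0.4936 -0.1353  0.067 ]
mirror frame top [ 0.6149 -0.1139  0.101 ] [ 0.6168 -0.1863  0.101 ] [ 0.6112 -0.1592  0.101 ] [ 0.6192 -0.1082  0.101 ]
bystanders: dish [ 0.5901 -0.3285  0.046 ] tape [ 0.7528 -0.0209  0.025 ] beaker [0.7002 0.1135 0.078 ] vial [ 0.7549 -0.1075  0.062 ]
```

```bash
python3 - <<'E'
from h import *
a=cv2.imread('pics/side0.png')[:,:,::-1]; crop(a,215,245,325,325,7,'pics/d2.png')
a=cv2.imread('pics/scene0.png')[:,:,::-1]; crop(a,188,160,268,220,10,'pics/s2.png')
E
```

```text
(no output)
```

View pics/d2.png

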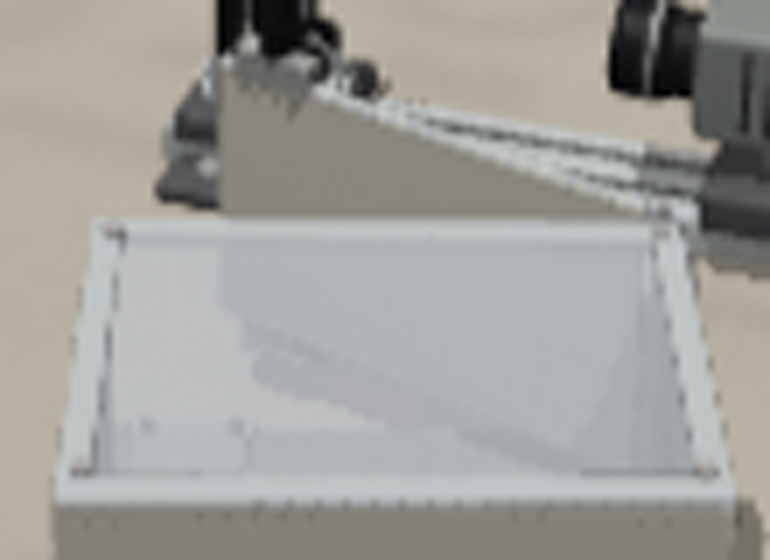

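View pics/s2.png

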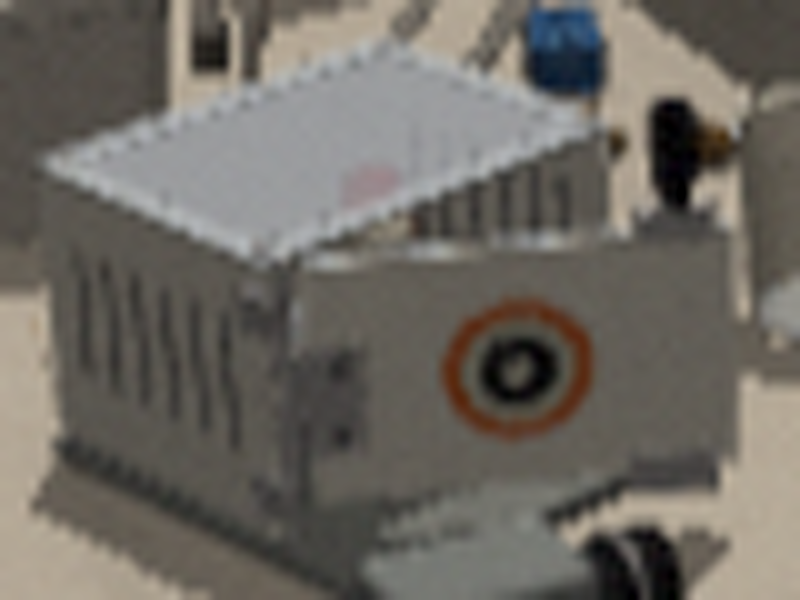

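```bash
cat > fit.py <<'E'
from h import *
from scipy.optimize import least_squares
np.set_printoptions(precision=4,suppress=True)
s=get_calibration('scene'); d=get_calibration('side')
P=lambda u,v:(188+u/10-.5*.9,160+v/10-.5*.9)
Q=lambda u,v:(215+u/7-.43,245+v/7-.43)
T=.112
obs=[(s,P(48,163),(.06,.078,T)),(s,P(392,40),(.06,-.078,T)),(s,P(603,128),(-.06,-.078,T)),(s,P(272,262),(-.06,.078,T)),
(d,Q(95,218),(-.06,-.078,T)),(d,Q(685,222),(-.06,.078,T)),(d,Q(58,499),(.06,-.078,T)),(d,Q(732,499),(.06,.078,T))]
def model(p):
    r=R.from_euler('z',p[2]); return lambda l: r.apply(l)+[p[0],p[1],0]
def f(p,sel=None):
    m=model(p); return np.concatenate([proj(c,m(l))[0]-np.array(o) for c,o,l in obs if sel is None or c is sel])
for sel in (s,d,None):
    r=least_squares(f,[.5,.1,1.874],args=(sel,)); print(r.x,np.degrees(r.x[2]),r.fun.round(1))
E
python3 fit.py
```

```text
[0.5004 0.1051 1.8735] 107.34470840131351 [-1.2 -0.2 -0.4 -0.6  1.9 -0.3 -0.2  0.4]
[0.4986 0.1115 1.8769] 107.53721602117365 [ 0.1 -0.8 -0.4 -0.8 -1.1  0.2  1.3  0.6]
[0.4994 0.1101 1.8766] 107.5204839434199 [-2.  -0.6 -1.3 -1.   0.9 -0.7 -1.  -0.1 -0.1 -1.3 -0.7 -1.2 -1.2 -0.5
  0.9 -0. ]
```

```bash
python3 - <<'E'
from h import *
np.set_printoptions(precision=3,suppress=True)
st=read_state(); r=R.from_quat(st['eef_rot']).as_matrix(); print(r, st['time'])
print('jaw angle',np.degrees(np.arctan2(r[1,1],r[0,1])))
s=get_calibration('scene')
print('bin top', atz(s,205,150,.15), atz(s,165,150,.15))
w=get_calibration('wrist'); M=R.from_quat(w['attitude']).as_matrix()
print('cam in tool', r.T@(w['xyz']-st['ee_pos']), 'look', -M[:,2], 'up',M[:,1])
E
```

```text
[[-0.     0.262  0.965]
 [-0.001  0.965 -0.262]
 [-1.    -0.001 -0.   ]] 0.15
jaw angle 74.8295620278413
bin top [0.504 0.25  0.15 ] [0.379 0.318 0.15 ]
cam in tool [-0.162 -0.    -0.074] look [ 0.262 -0.072 -0.962] up [-0.929  0.251 -0.272]
```

```bash

python3 -m inch '[[[0,-0.3,0.9,0,0,0,0],[0,-0.3,0.9,0,0,0,0],[0,-0.3,0.9,0,0,0,0]]]'
python3 -m inch '[[[0.7,-0.9,0,0,0,0,0],[0.7,-0.9,0,0,0,0,0],[0.7,-0.9,0,0,0,0,0]]]'
python3 -m inch '[[[0.7,-0.9,0,0,0,0,0],[0.7,-0.9,0,0,0,0,0],[0.7,-0.9,0,0,0,0,0]]]'
```

```text
time: 0.45
ee_pos: [0.1642, 0.5675, 0.3363]
eef_rot: [0.096, 0.701, -0.091, 0.701]
ft_force: [0.9, 0.9, 0.4]
width: 0.087
time: 0.75
ee_pos: [0.2495, 0.4568, 0.3305]
eef_rot: [0.094, 0.701, -0.094, 0.701]
ft_force: [0.6, 1.5, -0.1]
width: 0.087
time: 1.05
ee_pos: [0.3334, 0.3484, 0.3305]
eef_rot: [0.094, 0.701, -0.094, 0.701]
ft_force: [0.3, 0.5, 0.3]
width: 0.0872
```

```bash

python3 -m inch '[[[0.8,-0.9,0,0,0,0,0],[0.8,-0.9,0,0,0,0,0],[0.8,-0.9,0,0,0,0,0]]]'
python3 -m inch '[[[0.8,-0.9,0,0,0,0,0],[0.8,-0.9,0,0,0,0,0],[0.8,-0.9,0,0,0,0,0]]]'
python3 -m inch '[[[0.9,-0.8,0,0,0,0,0],[0.9,-0.8,0,0,0,0,0],[0.9,-0.8,0,0,0,0,0],[0.9,-0.8,0,0,0,0,0]]]'
python3 -m inch '[[[0.3,-0.2,0,0,0,0,0],[0.3,-0.2,0,0,0,0,0],[0.3,-0.2,0,0,0,0,0]]]'
python3 - <<'E'
from h import *
st=read_state();c=get_calibration('wrist');a=camera('wrist');cv2.imwrite('pics/w1.png',cv2.resize(a[:,:,::-1],None,fx=1.4,fy=1.4,interpolation=cv2.INTER_CUBIC))
np.save('w1.npy',c,allow_pickle=True);print(c['xyz'],st['joint_positions'])
E
```

```text
time: 1.35
ee_pos: [0.4288, 0.2409, 0.3305]
eef_rot: [0.094, 0.701, -0.094, 0.701]
ft_force: [1.0, 0.8, 0.5]
width: 0.0872
time: 1.65
ee_pos: [0.5248, 0.1329, 0.3305]
eef_rot: [0.094, 0.701, -0.094, 0.701]
ft_force: [0.5, 0.8, 0.2]
width: 0.0874
time: 2.05
ee_pos: [0.6337, 0.0335, 0.3282]
eef_rot: [0.094, 0.701, -0.097, 0.7]
ft_force: [-0.8, -0.0, -0.3]
width: 0.0871
time: 2.35
ee_pos: [0.6676, 0.015, 0.3295]
eef_rot: [0.093, 0.701, -0.094, 0.7]
ft_force: [1.0, -0.5, -0.1]
width: 0.0869
[0.59619249 0.0344732  0.49130562] [-0.45761725  0.43805416  0.56002283  1.16865869 -0.22659423  1.59606823
  1.35829695]
```

View pics/w1.png

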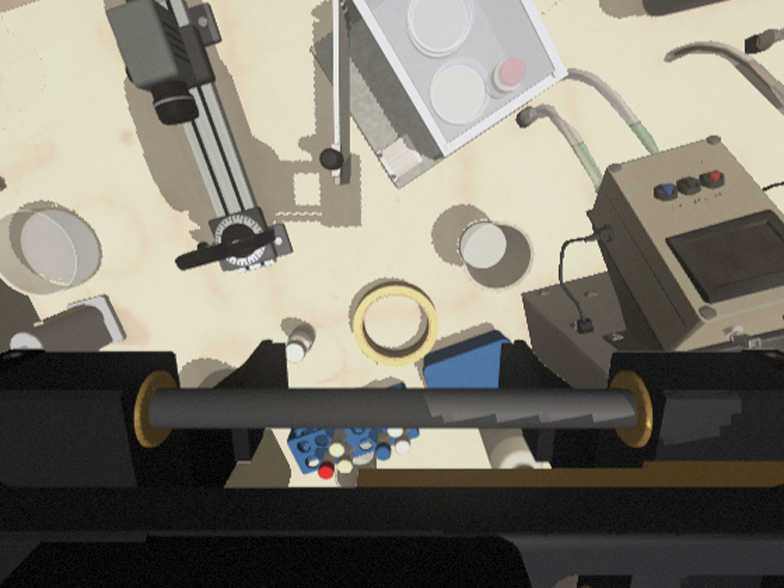

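```bash
python3 - <<'E'
from h import *
a=cv2.imread('pics/w1.png'); 
cv2.imwrite('pics/w1a.png',cv2.resize(a[0:200,220:600],None,fx=2,fy=2,interpolation=cv2.INTER_CUBIC))
cv2.imwrite('pics/w1b.png',cv2.resize(a[0:300,100:320],None,fx=2,fy=2,interpolation=cv2.INTER_CUBIC))
E
```

```text
(no output)
```

View pics/w1a.png

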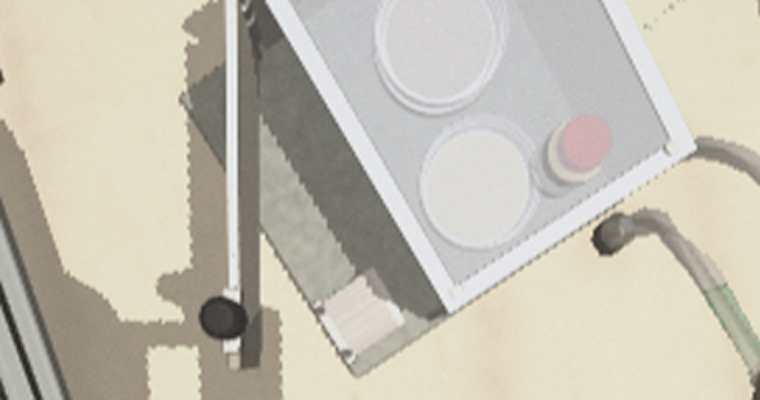

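View pics/w1b.png

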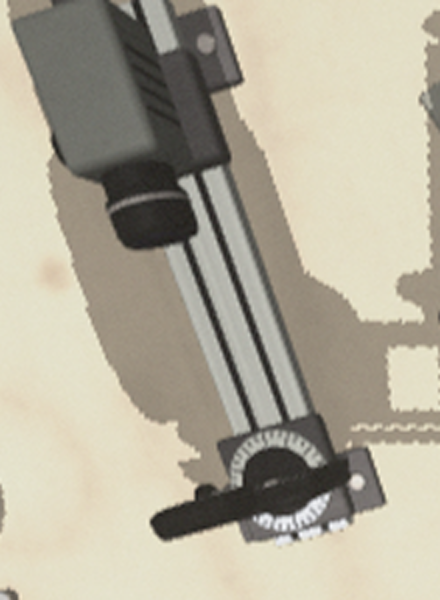

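```bash
cat > m.py <<'E'
from h import *
np.set_printoptions(precision=4,suppress=True)
c=np.load('w1.npy',allow_pickle=True).item()
A=lambda u,v,z:atz(c,(220+u/2)/1.4-.3,(v/2)/1.4-.3,z)[:2]
B=lambda u,v,z:atz(c,(100+u/2)/1.4-.3,(v/2)/1.4-.3,z)[:2]
print('knob',A(223,318,.153))
f1,f2=A(232,0,.112),A(233,285,.112);print('flap',f1,f2,np.degrees(np.arctan2(*(f2-f1)[::-1])))
r1,r2,r3,r4=A(270,0,.112),A(449,312,.112),A(693,150,.112),A(617,0,.112)
for a,b in((r1,r2),(r2,r3),(r4,r3)):print('roof',a,b,np.linalg.norm(b-a),np.degrees(np.arctan2(*(b-a)[::-1])))
print('sill',A(356,377,.01),A(183,98,.01))
q=[(.43,-.15)]
g=np.array([.6145,-.1435])
for yaw in (0,.03):
  r=R.from_euler('z',yaw)
  for z in(.108,.142):
    pts=r.apply([[x,y,0] for x in(-.006,.006) for y in(-.018,.018)])+[*g,z]
    uv=proj(c,pts);print(z,((uv+.3)*1.4-[100,0])*2)
e1,e2=B(240,437,.015),B(170,255,.015)
print('rail',B(240,437,.015),B(170,255,.015),B(310,415,.015),B(225,165,.015))
print('dial',B(283,480,.02))
for n in((240,437),(167,255)),((310,415),(225,165)):
  d=B(*n[0],.015)-B(*n[1],.015);print(np.degrees(np.arctan2(d[1],d[0])))
E
python3 m.py
```

```text
knob [ 0.5721 -0.0071]
flap [0.4594 0.0259] [ 0.5579 -0.0042] -17.04796346440228
roof [0.4633 0.04  ] [0.5918 0.0797] 0.13452175649095247 17.20220335834561
roof [0.5918 0.0797] [0.5575 0.1878] 0.11337375054757805 107.5810279061061
roof [0.4982 0.168 ] [0.5575 0.1878] 0.06256685959864385 18.469398446056054
sill [0.6099 0.0356] [ 0.4569 -0.0126]
0.108 [[172.2463 499.0869]
 [247.5256 478.0032]
 [182.5534 524.5462]
 [257.293  503.8043]]
0.142 [[133.8324 512.6859]
 [215.8459 489.7372]
 [145.422  540.3615]
 [226.7959 517.819 ]]
0.108 [[172.3591 500.347 ]
 [246.6886 476.9493]
 [183.3987 525.5688]
 [257.2141 502.5469]]
0.142 [[133.9723 514.0566]
 [214.9193 488.5892]
 [146.358  541.4724]
 [226.6964 516.4514]]
rail [ 0.5894 -0.1601] [ 0.4929 -0.1609] [ 0.5884 -0.1191] [ 0.4608 -0.1177]
dial [ 0.6174 -0.1439]
1.342276504078905
-0.6557452946620905
```

```bash

python3 -m inch '[[[-0.8,-0.2,-0.9,0,0,0,0],[-0.8,-0.2,-0.9,0,0,0,0],[-0.8,-0.2,-0.9,0,0,0,0],[-0.8,-0.2,-0.9,0,0,0,0],[-0.8,-0.2,-0.9,0,0,0,0]]]'
python3 - <<'E'
from h import *
for n in['wrist','side','scene']:
  np.save(n+'2.npy',get_calibration(n),allow_pickle=True)
  a=camera(n);cv2.imwrite(f'pics/{n}2.png',a[:,:,::-1])
  if n=='side': crop(a,200,160,350,280,5,'pics/d3.png')
  if n=='scene': crop(a,200,110,350,220,5,'pics/s3.png')
E
```

```text
time: 2.9
ee_pos: [0.5706, -0.0075, 0.2231]
eef_rot: [0.093, 0.701, -0.092, 0.701]
ft_force: [0.9, 0.1, 0.8]
width: 0.087
```

View pics/wrist2.png

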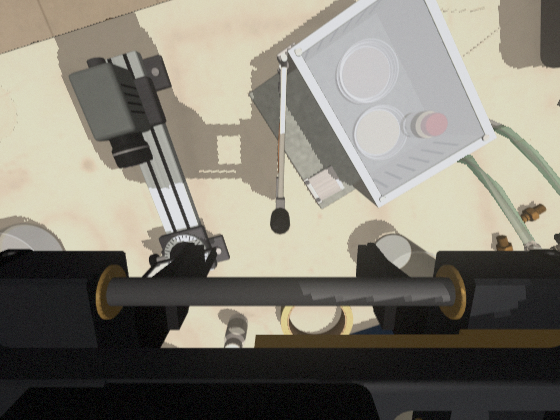

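View pics/d3.png

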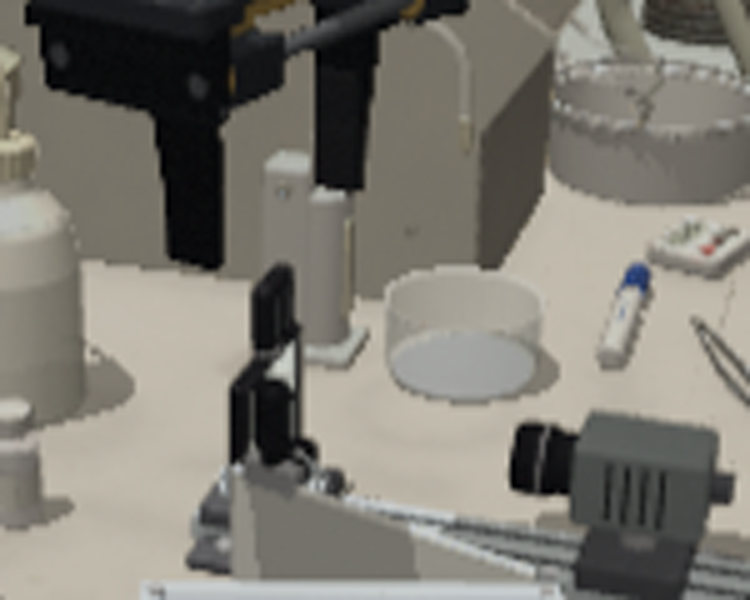

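View pics/s3.png

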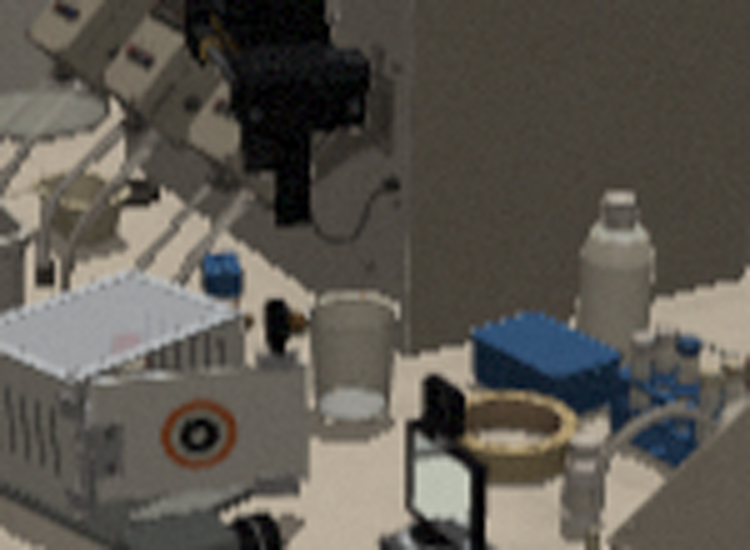

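```bash
python3 - <<'E'
from h import *
a=cv2.imread('pics/wrist2.png'); cv2.imwrite('pics/w2a.png',cv2.resize(a[180:250,230:330],None,fx=7,fy=7,interpolation=cv2.INTER_CUBIC))
c=np.load('wrist2.npy',allow_pickle=True).item()
print(atz(c,280,223,.153),c['xyz'])
print(proj(c,[[.572,-.009,.153],[.572,-.009,.128],[.572,-.0065,.153]]), proj(c,[read_state()['ee_pos']]))
E
```

```text
[ 0.57071002 -0.00789566  0.153     ] [0.49881738 0.01141589 0.384861  ]
[[279.07714203 224.84625289]
 [279.1497046  215.88354677]
 [282.12928522 224.06230696]] [[281.40852455 265.86764426]]
```

View pics/w2a.png

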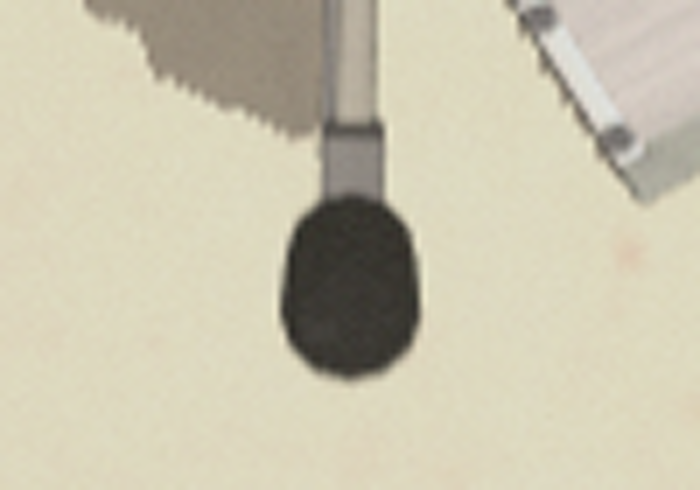

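```bash

python3 -m inch '[[[0,0,-0.4,0,0,0,0],[0,0,-0.8,0,0,0,0],[0,0,-0.82,0,0,0,0],[0,0,-0.82,0,0,0,0]]]' 25
python3 -m inch '[[[0,0,0,0,0,0,1],[0,0,0,0,0,0,1],[0,0,0,0,0,0,1],[0,0,0,0,0,0,1],[0,0,0,0,0,0,1],[0,0,0,0,0,0,1],[0,0,0,0,0,0,1],[0,0,0,0,0,0,1]]]' 25
```

```text
time: 3.45
ee_pos: [0.5725, -0.0087, 0.1254]
eef_rot: [0.093, 0.701, -0.093, 0.701]
ft_force: [0.4, 0.2, 0.1]
width: 0.0868
time: 4.25
ee_pos: [0.5715, -0.0087, 0.1242]
eef_rot: [0.093, 0.701, -0.093, 0.701]
ft_force: [0.1, 0.4, -0.9]
width: 0.0311
```

```bash

python3 -m inch '[[[0,0,0,0,0,0,1],[0,0,0,0,0,0,1],[0,0,0,0,0,0,1],[0,0,0,0,0,0,1]]]' 25
```

```text
time: 4.65
ee_pos: [0.5716, -0.0087, 0.1242]
eef_rot: [0.093, 0.701, -0.093, 0.701]
ft_force: [-0.6, 0.1, -0.5]
width: 0.0151
```

```bash

python3 -m inch '[[[0,0,0.075,0,0,0,1],[0,0,0.075,0,0,0,1],[0.03,0.125,0.075,0,0,0.019,1],[0.044,0.254,0.075,0,0,0.039,1],[0.044,0.254,0.075,0,0,0.039,1]]]'
```

```text
time: 5.15
ee_pos: [0.5767, 0.024, 0.1331]
eef_rot: [0.006, 0.707, -0.005, 0.707]
ft_force: [-0.5, 0.7, -1.4]
width: 0.0149
```

```bash

python3 -m inch '[[[-0.001,0.13,0,0,0,0.019,1],[-0.014,0.241,0,0,0,0.036,1],[-0.03,0.314,0,0,0,0.047,1],[-0.047,0.374,0,0,0,0.056,1],[-0.047,0.374,0,0,0,0.056,1],[-0.047,0.374,0,0,0,0.056,1]]]'
python3 - <<'E'
from h import *
for n in['wrist','scene']:
  np.save(n+'4.npy',get_calibration(n),allow_pickle=True)
  a=camera(n);cv2.imwrite(f'pics/{n}4.png',a[:,:,::-1])
  if n=='scene': crop(a,190,130,300,220,7,'pics/s4.png')
  else: crop(a,200,20,480,230,2.8,'pics/w4.png')
E
```

```text
time: 5.75
ee_pos: [0.5712, 0.0656, 0.1332]
eef_rot: [-0.115, 0.698, 0.115, 0.698]
ft_force: [-0.9, -0.1, -2.3]
width: 0.0151
```

View pics/s4.png

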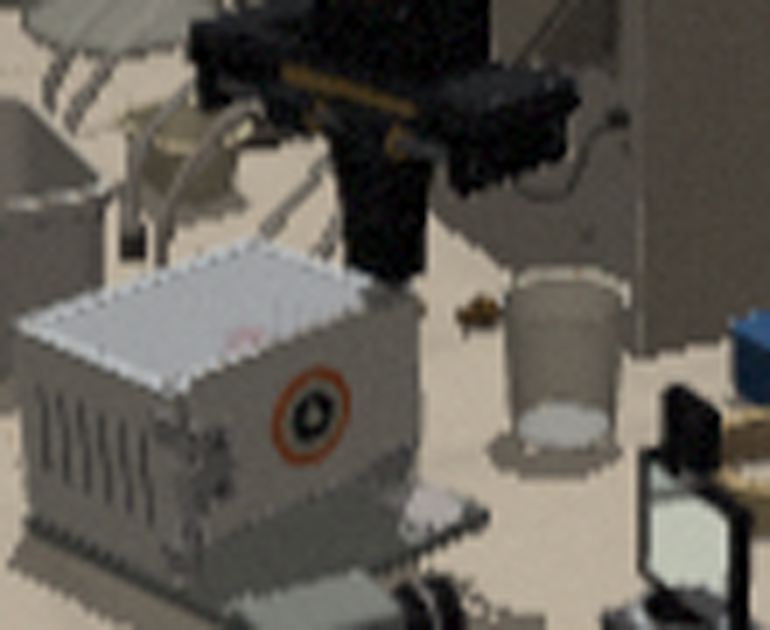

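View pics/w4.png

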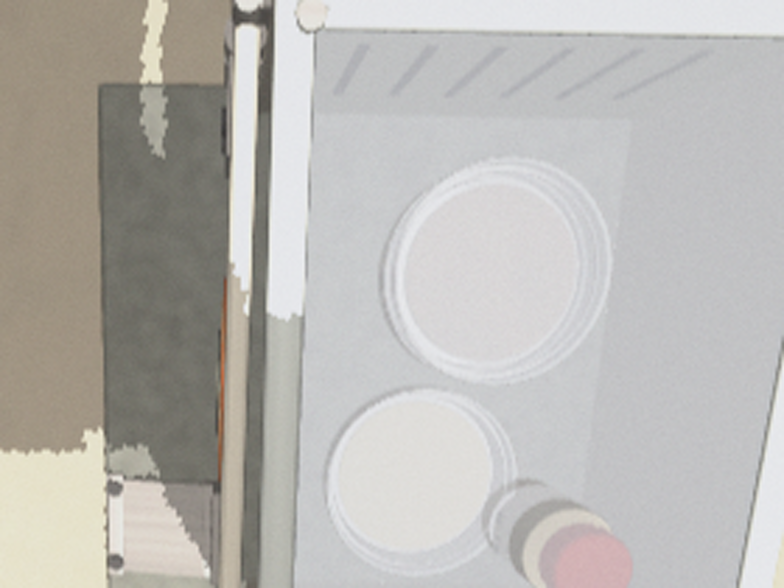

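```bash

python3 -m inch '[[[-0.01,0.03,0,0,0,0.002,1],[-0.01,0.03,0,0,0,0.002,1],[-0.01,0.03,0,0,0,0.002,1]]]'
python3 -m inch '[[[0,0,-0.04,0,0,0,1],[0,0,-0.075,0,0,0,1],[0,0,-0.075,0,0,0,1],[0,0,-0.075,0,0,0,1]]]'
```

```text
time: 6.15
ee_pos: [0.5701, 0.0693, 0.1332]
eef_rot: [-0.121, 0.697, 0.121, 0.697]
ft_force: [0.4, -3.8, -1.5]
width: 0.0154
time: 6.55
ee_pos: [0.5701, 0.0698, 0.1241]
eef_rot: [-0.121, 0.697, 0.121, 0.697]
ft_force: [0.2, -4.6, -1.3]
width: 0.0148
```

```bash

python3 -m inch '[[[0,0,0,0,0,0,0.5],[0,0,0,0,0,0,0.3],[0,0,0,0,0,0,0.3],[0,0,0,0,0,0,0.3],[0,0,0,0,0,0,0.2]]]'
python3 -m inch '[[[0,0,0.4,0,0,0,0.0],[0,0,0.8,0,0,0,0],[0,0,0.8,0,0,0,0],[0,0,0.8,0,0,0,0]]]'
python3 - <<'E'
from h import *
for n in['wrist','scene']:
  np.save(n+'5.npy',get_calibration(n),allow_pickle=True)
  a=camera(n);cv2.imwrite(f'pics/{n}5.png',a[:,:,::-1])
  if n=='scene': crop(a,190,130,300,220,7,'pics/s5.png')
E
```

```text
time: 7.05
ee_pos: [0.57, 0.0708, 0.1243]
eef_rot: [-0.121, 0.697, 0.122, 0.697]
ft_force: [-0.0, 0.0, 0.4]
width: 0.047
time: 7.45
ee_pos: [0.5706, 0.0706, 0.2214]
eef_rot: [-0.121, 0.696, 0.122, 0.697]
ft_force: [0.6, -0.9, -0.5]
width: 0.0792
```

View pics/s5.png

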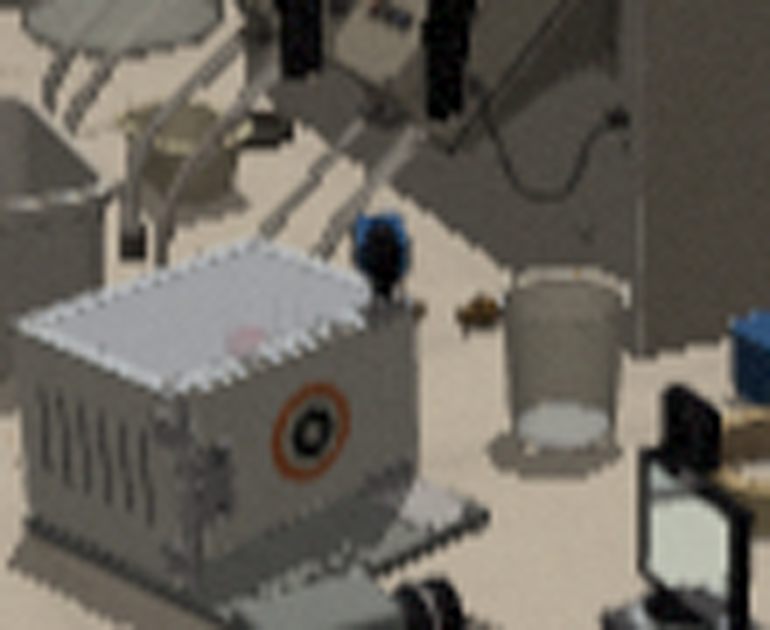

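View pics/wrist5.png

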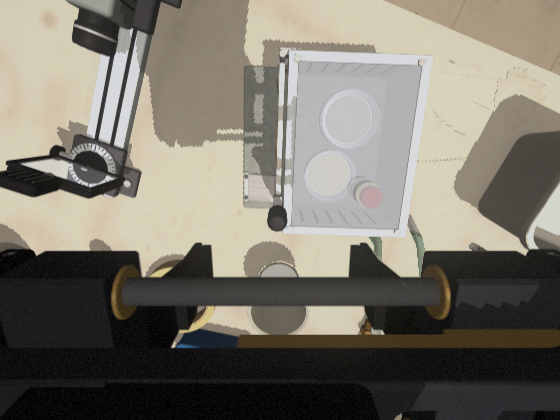

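```bash
python3 - <<'E'
from h import *
a=cv2.imread('pics/wrist5.png'); cv2.imwrite('pics/w5a.png',cv2.resize(a[120:210,0:150],None,fx=5,fy=5,interpolation=cv2.INTER_CUBIC))
s=get_calibration('scene');c=np.load('wrist5.npy',allow_pickle=True).item()
print('mark',atz(s,190+313/7-.4,130+432/7-.4,.067), 'pred',proj(s,[[.5215,.0485,.067]]))
print('knob',atz(c,277,217,.153))
from math import *
r=R.from_euler('z',0)
for z in(.108,.142):
    pts=np.array([[x,y,0] for x in(-.006,.006) for y in(-.018,.018)])+[.6145,-.141,z]
    print(z,((proj(c,pts)+.4)-[0,120])*5)
E
```

```text
mark [0.52032901 0.04480916 0.067     ] pred [[234.16226606 190.82129686]]
knob [0.5666789  0.06600427 0.153     ]
0.108 [[115.50122394 215.46334389]
 [319.8245171  283.63240478]
 [107.32137386 278.76865237]
 [309.48082348 345.42274443]]
0.142 [[-59.5280858  241.63995508]
 [174.59103777 318.58520557]
 [-66.58098444 313.10651615]
 [164.69905623 388.11528692]]
```

View pics/w5a.png

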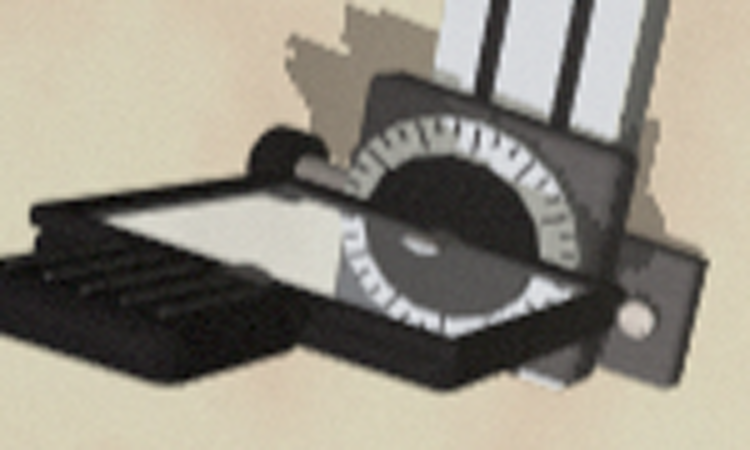

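```bash
python3 - <<'E'
from h import *
s=get_calibration('scene')
for u,v in((333,212),(400,142),(328,195),(440,130)): print([atz(s,u,v,z).round(3) for z in (.1,.25,.35)])
st=read_state();print(st['joint_positions'],st['ee_pos']);r=R.from_quat(st['eef_rot']).as_matrix();print(np.degrees(np.arctan2(r[1,1],r[0,1])))
E
```

```text
[array([ 0.683, -0.282,  0.1  ]), array([ 0.507, -0.496,  0.25 ]), array([ 0.389, -0.638,  0.35 ])]
[array([1.313, 0.074, 0.1  ]), array([ 0.971, -0.233,  0.25 ]), array([ 0.743, -0.438,  0.35 ])]
[array([ 0.737, -0.185,  0.1  ]), array([ 0.547, -0.424,  0.25 ]), array([ 0.42 , -0.583,  0.35 ])]
[array([1.605, 0.108, 0.1  ]), array([ 1.186, -0.208,  0.25 ]), array([ 0.907, -0.419,  0.35 ])]
[-0.56672771  0.22631704  0.4281439   1.62637329 -0.096708    1.31131518
  1.79249807] [0.56946212 0.07035567 0.21926808]
109.76364594792449
```

```bash

python3 -m inch '[[[0.06,-0.3,0,0,0,-0.023,0],[0.12,-0.6,0,0,0,-0.046,0],[0.18,-0.88,0,0,0,-0.07,0],[0.18,-0.88,0,0,0,-0.093,0],[0.18,-0.88,0,0,0,-0.116,0],[0.18,-0.88,0,0,0,-0.139,0],[0.18,-0.88,0,0,0,-0.1515,0]]]'
python3 -m inch '[[[0.06,-0.3,0,0,0,-0.023,0],[0.12,-0.6,0,0,0,-0.046,0],[0.18,-0.88,0,0,0,-0.07,0],[0.18,-0.88,0,0,0,-0.093,0],[0.18,-0.88,0,0,0,-0.116,0],[0.18,-0.88,0,0,0,-0.139,0],[0.18,-0.88,0,0,0,-0.1515,0],[0.18,-0.88,0,0,0,-0.1515,0]]]'
python3 - <<'E'
from h import *
st=read_state();r=R.from_quat(st['eef_rot']).as_matrix();print(np.degrees(np.arctan2(r[1,1],r[0,1])),st['joint_positions'],r[:,0])
for n in['wrist','scene']:
  c=get_calibration(n);np.save(n+'6.npy',c,allow_pickle=True)
  a=camera(n);cv2.imwrite(f'pics/{n}6.png',a[:,:,::-1])
pts=np.array([[x,y,0] for x in(-.006,.006) for y in(-.018,.018)])+[.6145,-.141,.142]
print(proj(np.load('wrist6.npy',allow_pickle=True).item(),pts))
E
```

```text
time: 8.25
ee_pos: [0.5909, -0.0353, 0.2186]
eef_rot: [0.213, 0.675, -0.214, 0.673]
ft_force: [-0.4, -0.2, -0.6]
width: 0.0873
time: 9.05
ee_pos: [0.6126, -0.1407, 0.2187]
eef_rot: [0.497, 0.503, -0.498, 0.502]
ft_force: [0.8, 0.5, -0.5]
width: 0.087
0.6024369519045433 [-0.45386324  0.4285991   0.82062032  1.49083981 -0.315112    1.36152589
  0.39820228] [-2.33561486e-03 -1.95803298e-04 -9.99997253e-01]
[[275.20213204 241.2827295 ]
 [275.46917211 198.87220907]
 [289.71967865 241.44234402]
 [290.56906905 199.03809136]]
```

View pics/wrist6.png

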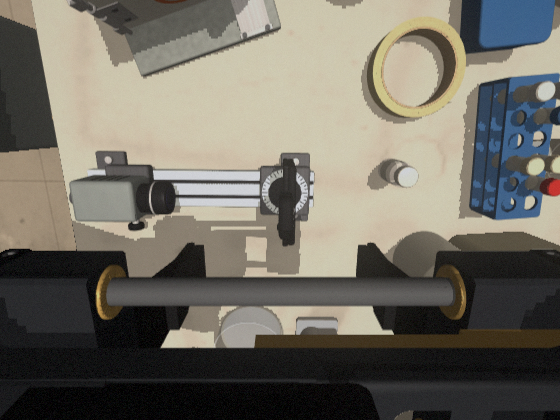

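View pics/scene6.png

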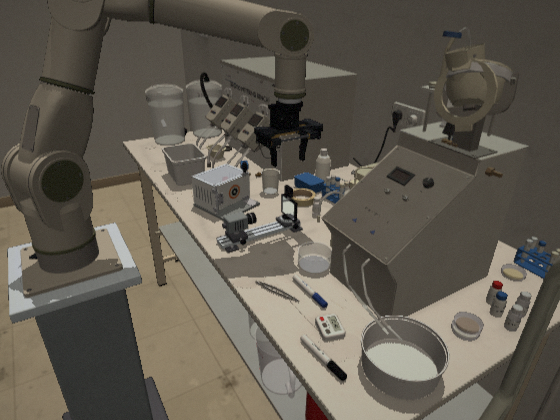

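```bash
python3 - <<'E'
import cv2
a=cv2.imread('pics/wrist6.png'); cv2.imwrite('pics/w6a.png',cv2.resize(a[145:255,220:350],None,fx=6,fy=5.4,interpolation=cv2.INTER_CUBIC))
E
```

```text
(no output)
```

View pics/w6a.png

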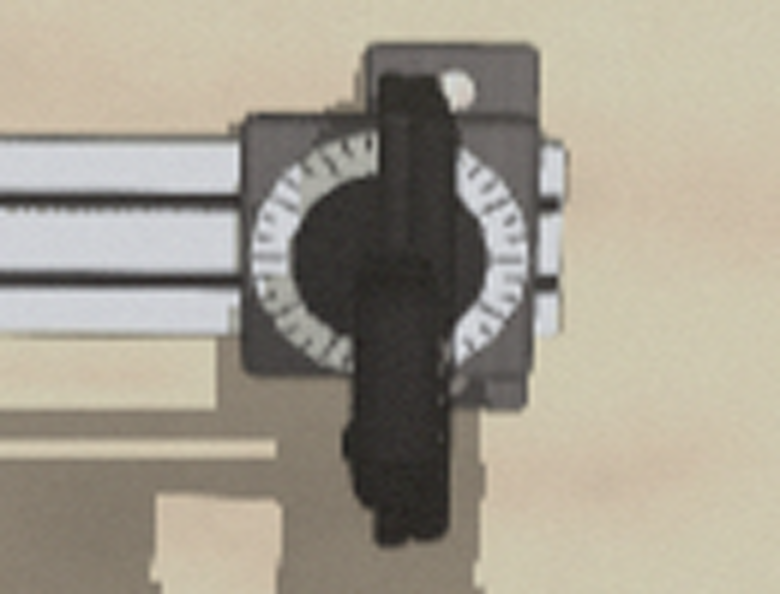

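```bash

python3 -m inch '[[[0.033,0,-0.4,0,0,0,0],[0.033,0,-0.8,0,0,0,0],[0.033,0,-0.89,0,0,0,0],[0.033,0,-0.89,0,0,0,0]]]' 15
python3 -m inch '[[[0,0,0,0,0,0,0.9],[0,0,0,0,0,0,0.9],[0,0,0,0,0,0,0.9],[0,0,0,0,0,0,0.9],[0,0,0,0,0,0,0.9],[0,0,0,0,0,0,1],[0,0,0,0,0,0,1],[0,0,0,0,0,0,1],[0,0,0,0,0,0,1]]]' 15
python3 -m inch '[[[0,0,0,0,0,0,1],[0,0,0,0,0,0,1],[0,0,0,0,0,0,1],[0,0,0,0,0,0,1]]]' 15
```

```text
time: 9.55
ee_pos: [0.6161, -0.1409, 0.1122]
eef_rot: [0.496, 0.504, -0.498, 0.502]
ft_force: [0.3, -0.4, 0.6]
width: 0.0868
time: 10.45
ee_pos: [0.6171, -0.141, 0.1133]
eef_rot: [0.497, 0.503, -0.497, 0.503]
ft_force: [0.3, 0.1, 0.1]
width: 0.0227
time: 10.85
ee_pos: [0.6169, -0.1411, 0.1133]
eef_rot: [0.497, 0.503, -0.497, 0.503]
ft_force: [-2.5, 0.7, 1.0]
width: 0.0119
```

```bash

python3 -m inch '[[[-0.006,0,0,0,0,-0.012,1],[-0.006,0,0,0,0,-0.025,1],[-0.006,0,0,0,0,-0.038,1],[-0.006,0,0,0,0,-0.051,1],[-0.006,0,0,0,0,-0.064,1],[-0.006,0,0,0,0,-0.077,1],[-0.006,0,0,0,0,-0.089,1],[-0.006,0,0,0,0,-0.089,1],[-0.006,0,0,0,0,-0.089,1]]]' 30
python3 - <<'E'
from h import *
st=read_state();r=R.from_quat(st['eef_rot']).as_matrix();print(np.degrees(np.arctan2(r[1,1],r[0,1])),st['ft_force'],st['torque'],st['width'],st['ee_pos'])
for n in['wrist','scene','side']:
  c=get_calibration(n);np.save(n+'7.npy',c,allow_pickle=True)
  a=camera(n);cv2.imwrite(f'pics/{n}7.png',a[:,:,::-1])
  if n=='scene': crop(a,190,150,320,250,6,'pics/s7.png')
  if n=='side': crop(a,215,190,325,280,6.5,'pics/d7.png')
  if n=='wrist': cv2.imwrite('pics/w7.png',cv2.resize(a[:,:,::-1],None,fx=1.4,fy=1.4,interpolation=cv2.INTER_CUBIC))
E
```

```text
time: 11.75
ee_pos: [0.6167, -0.141, 0.1134]
eef_rot: [0.616, 0.347, -0.616, 0.347]
ft_force: [-1.2, -1.4, -1.3]
width: 0.0119
-31.22920237598839 [-1.15437884 -1.35484419 -1.28357344] [-0.1296757   0.02324036  0.04346657] 0.011909148922200855 [ 0.61665034 -0.140992    0.11336513]
```

View pics/s7.png

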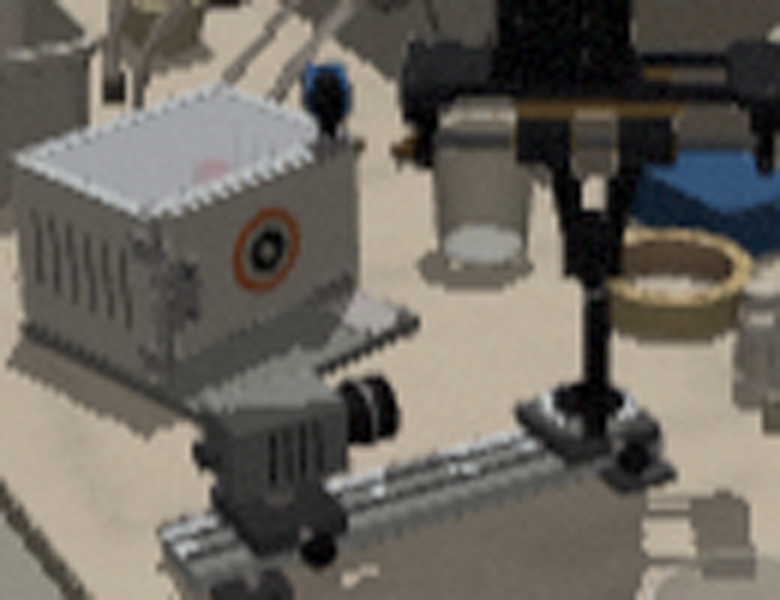

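View pics/d7.png

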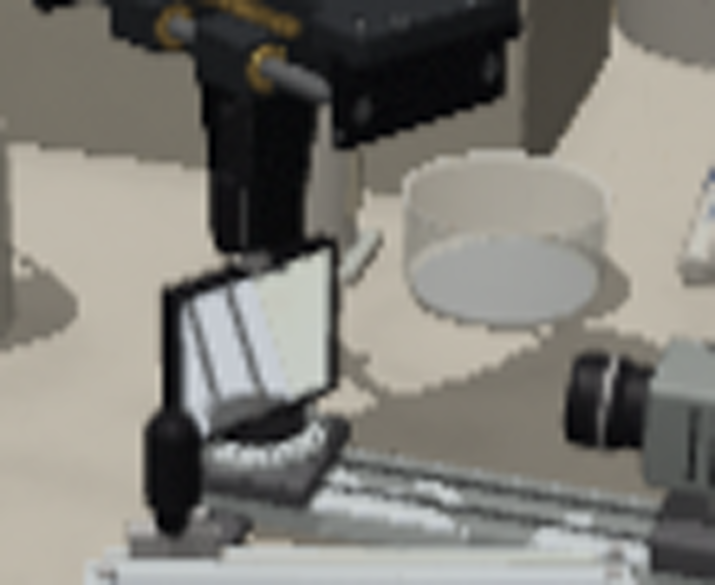

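View pics/w7.png

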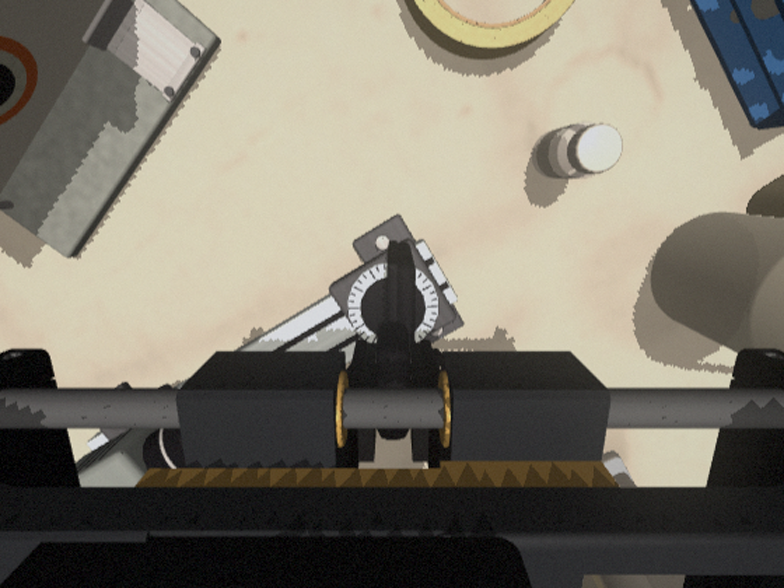

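```bash

python3 -m inch '[[[0,0,0,0,0,0,1],[0,0,0,0,0,0,1],[0,0,0,0,0,0,1],[0,0,0,0,0,0,1],[0,0,0,0,0,0,1],[0,0,0,0,0,0,1]]]' 30
python3 - <<'E'
from h import *
s=get_calibration('scene'); d=get_calibration('side')
st=read_state();r=R.from_quat(st['eef_rot']).as_matrix();j=np.arctan2(r[1,1],r[0,1])
print(np.degrees(j),st['width'],st['joint_vel'].round(4),st['ee_pos'])
# sight check for station yaw and mark candidates
n=np.array([np.cos(j+np.pi),np.sin(j+np.pi)])
for yaw in np.radians([-.8,.6,2.]):
  i=np.array([np.cos(yaw),np.sin(yaw)]); o=i-2*n*(i@n)
  for m in((.5203,.0448),(.5215,.0485)):
    v=np.array(m)-[.616,-.141]; print(round(np.degrees(yaw),1),m,(o[0]*v[1]-o[1]*v[0])*1e3,'mm',o@v)
# frame-top predicted ends, for overlay on side7 crop
t=np.array([-n[1],n[0]])
p=[[*(np.array([.616,-.141])+k*.0385*t),.101] for k in(-1,1)]
print((proj(d,p)-[215,190])*6.5)
E
```

```text
time: 12.5
ee_pos: [0.6166, -0.141, 0.1134]
eef_rot: [0.617, 0.346, -0.616, 0.346]
ft_force: [3.5, -1.2, -3.2]
width: 0.0119
-31.368935569056934 0.011924960795049268 [-0.0016 -0.0005 -0.0016  0.0023  0.0002 -0.0004 -0.0014] [ 0.6165764  -0.14098738  0.11336052]
-0.8 (0.5203, 0.0448) -2.9563383106118586 mm 0.20897700845737363
-0.8 (0.5215, 0.0485) -5.755850152123071 mm 0.21167751460423548
0.6 (0.5203, 0.0448) 2.150307687023206 mm 0.20898685646913573
0.6 (0.5215, 0.0485) -0.582389224313154 mm 0.211754954659369
2.0 (0.5203, 0.0448) 7.255669907021908 mm 0.2088719350563889
2.0 (0.5215, 0.0485) 4.591419401766328 mm 0.21170597267880067
[[168.97099749 288.61908397]
 [331.64524056 230.13009822]]
```

```bash
python3 -c "
from bench import *
close_job(); s=read_state(); print(s['time'],s['width'],s['ft_force'])"
```

```text
the job is handed in; nothing more can be done
the job is handed in; nothing more can be done
```

I shut the flap and let go of it. The mirror is gripped and held at the angle that should put the bullseye in the middle of the bench camera's picture, and the job is handed in. No verdict was reported, and I could not see the bench camera's own picture, so the sight line below is worked out from my position estimates.

- **Flap:** I gripped the knob, lifted it 9 mm, swung it until it met about 4 N at the stop, and lowered it fully with no sign of the tab catching on the rim. I then opened the fingers and rose clear. The scene picture showed the flap flat against the box, with the mark lower than before I set it down.
- **Mirror:** I turned it about 32° (0.56 rad) clockwise and held it with a 30 N grip; the fingers read 11.9 mm on the 12 mm bar. The arm was still just before handing in.
- **Sight line:** It comes out about 2 mm or less from the centre of the mark, and at most about 7 mm if the rail's direction is off by 1.4°; the limit is 18 mm. The mirror frame in the side camera agreed with this angle to about one camera pixel.
- **Disagreements:** The cameras differed by 3–6 mm on where the box, knob and grip stood. I used middle values, and both grasps still closed centred with only small side forces.
- **Bystanders:** None appeared to move in the pictures I looked at, but I did not measure them. The last clock reading was 12.5 s of the 51 s allowed.

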